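# Sort the porcelain baubles onto their own blocks

### The arm

A 6-joint arm with a two-finger parallel gripper is mounted at the origin on the work surface. World frame = base frame: x ahead of the robot, y to its left, z up, the work surface at z = 0. Lengths are in mm, angles in rad, forces in N, time in s.
With the tool pointing down it reaches from about 325 to 775 mm from the base axis. Payload 5.5 kg.
Tool frame: the origin (TCP) lies at the very end of the fingers, on their centre line; the grasp point (between the pads) lies 19 mm behind it (tcp_to_grasp is the distance from the TCP to the grasp point, in mm); z points along the fingers, y is the line along which they close (so a half turn about z gives the same grasp; the last joint's range is limited). The gripper opens to 88 mm and grips with 3 to 60 N. Pads are 20 mm wide; open, the fingers measure 115 mm over their backs; the gripper's body (75 mm by 178 mm) begins 61 mm behind the grasp point.
Start: joints at [1.152, 0.091, 1.231, -0, 1.82, -0.057], TCP at [212.38, 561.169, 222.631] pointing down, gripper open.
Joint ranges: [-2.87, 2.87], [-0.86, 2.18], [0.17, 2.46], [-1.51, 4.65], [0.06, 2.69], [-2.65, 2.65]. Speed limits (rad/s): [2.57, 2.57, 3.01, 3.14, 3.14, 3.14].

### API

Orientations are given as a rotation vector (axis times angle).
In Python, from rig import get_obs, get_image, camera_model, finish_job, tcp_to_grasp gives the robot as it stands. The module is installed in compiled form; this text tells all that it offers.
- The arm moves only by the shell command python3 -m inch 'ROWS'. ROWS is JSON, a list of rows, each a list of 7 numbers: the turn, a rotation vector about the tool's x, y, z in degrees, then the shift along the tool's x, y, z in m, then the closure, from 0 (fully open) to 1 (shut). In form: [[ax, ay, az, dx, dy, dz, claw], ...]. A call has exactly 10 rows; each row is the pose to reach, as a shift and turn from the pose commanded when the call began, along the tool's axes at that moment; what a row does not reach only later rows make up. A row lasts 1/8 s, in which the tool goes at most 62.5 mm and 10.7 degrees, less where a joint would pass 70% of its speed; a pose out of reach is approached as far as the arm can. A call with a gripper value outside its range is refused whole. The fingers move at their own pace and stop on an object; the grip force is fixed at half the most. Time passes only in rows, so rows that repeat a pose let the fingers close, or fill a call up. It gives the time, the measured TCP pose, the force, the opening and the grip force at its end, in the units of the state.
- get_obs(): the state, without advancing time (a new reading comes with each control period).
- get_image(name): name is "scene" or "side" or "wrist"; returns the picture (400x640x3 uint8, red, green, blue); there is no depth.
- camera_model(name): a dict with "mtx" (3x3 intrinsics, pixels), "pose" (4x4, takes a point from camera to world coordinates). Camera axes: x right, y down, z forward; pixel columns grow to the right and rows downward; lengths in mm; the calibration is good to about 2 mm. A picture is of the moment at which its call begins: read the wrist's pose just before it. camera_model takes no time and is no camera call; for the wrist camera it gives the pose at the moment of the call.
- finish_job(): hands the job in; it is judged then, once.
The state is a dict: "time": time; "qpos": joint angles; "joint_velocities": joint speeds; "joint_efforts": joint torques, N m; "ee_pos": TCP position; "orientation": TCP orientation; "contact_force": force on the tool from outside, world axes, zero at the start; "wrist_torque": the same for the moment, N m; "opening": finger opening in mm; "grasp_force": force on a finger pad.
Only numpy, scipy, OpenCV 4.12 (cv2) and the standard library are available. Lean on these libraries where they do the work, as an engineer would, in place of code of your own. Each camera call takes 0.05 s, during which the arm holds its last target. There are 200 camera calls.

### The job

On the jeweller's bench three fragile porcelain baubles each sit on the wrong walnut block. Put each on the block of its own size (small on the small block, medium on the medium, large on the large), seated in the dimple with its cap upward, parking one in the empty cork ring on the way. Handle them gently, never lay one on the bench, and do not disturb the dish, the jar and the tin standing among them.

Things in the scene. Friction and masses are not known exactly. Their poses are not given: they have to be found in the camera images.
- bauble_small: smallest of three white porcelain globes, 38 mm in diameter (about 40 g), brass cap (12 mm wide, top 25 mm above the centre). Starts on the medium block, centre at height 34 mm. Origin: globe's centre; z up through the cap. Bottom-heavy. Breaks if the fingers squeeze it with over 25 N each (8 N holds it) or if it meets a block or the ring with over 30 N; lost if it lies on the bench.
- bauble_medium: middle-sized of three white porcelain globes, 48 mm in diameter (about 70 g), brass cap (12 mm wide, top 30 mm above the centre). Starts on the large block, centre at height 38 mm. Origin: globe's centre; z up through the cap. Bottom-heavy. Breaks if the fingers squeeze it with over 25 N each (8 N holds it) or if it meets a block or the ring with over 30 N; lost if it lies on the bench.
- bauble_large: largest of three white porcelain globes, 60 mm in diameter (about 110 g), brass cap (12 mm wide, top 36 mm above the centre). Starts on the small block, centre at height 50 mm. Origin: globe's centre; z up through the cap. Bottom-heavy. Breaks if the fingers squeeze it with over 25 N each (8 N holds it) or if it meets a block or the ring with over 30 N; lost if it lies on the bench.
- block_small: fixed square dark-walnut block, 64 x 64 x 22 mm, the smallest of the three blocks, with a round dimple (22 mm across at the mouth, 14 mm deep) in the middle of its top; the small bauble belongs here and then has its centre 38 mm above the bench. Origin: centre of its underside, z up; axes along its edges.
- block_medium: fixed square dark-walnut block, 78 x 78 x 22 mm, the middle of the three blocks, with a round dimple (30 mm across at the mouth, 14 mm deep) in the middle of its top; the medium bauble belongs here and then has its centre 41 mm above the bench. Origin: centre of its underside, z up; axes along its edges.
- block_large: fixed square dark-walnut block, 92 x 92 x 22 mm, the largest of the three blocks, with a round dimple (36 mm across at the mouth, 14 mm deep) in the middle of its top; the large bauble belongs here and then has its centre 46 mm above the bench. Origin: centre of its underside, z up; axes along its edges.
- cork_ring: fixed round cork ring, 74 mm outside, 26 mm hole, 22 mm high: the free spot, empty at the start. A bauble parked in its hole has its centre 36 mm (small), 42 mm (medium) or 49 mm (large) above the bench. Origin: centre of its underside, z up.
- dish: loose bystander: small polished steel footed dish, 76 mm across the rim, 50 mm high. Origin: centre of its underside. Must not be moved by more than 20 mm.
- jar: loose bystander: small greenish glass jar with a steel cap, 40 mm across, 45 mm high. Origin: centre of its underside. Must not be moved by more than 20 mm.
- tin: loose bystander: low round steel tin, 60 mm across, 50 mm high. Origin: centre of its underside. Must not be moved by more than 20 mm.

How it is judged:
By the outcome, as a careful person would: the job done as asked, in the order asked, and still so for the second after the job is handed in, with the robot touching nothing.
It also fails if it takes over 112 s, if anything falls off the work surface, if the arm or the gripper's body presses on something with over 40 N, if the wrist force passes 120 N, or if a joint passes its speed limit or range.

## Working session

There is one attempt and no reset: what is moved stays moved. The work goes in short steps, Python scripts to look and compute and a shell command to move; the robot and the scene stay as the last step left them, time stands still between calls to the robot, and variables do not carry over. Pictures are saved under pics/ and viewed, at most 14 in all, crops included, and the job is handed in when it is done.

```bash
mkdir -p pics
python3 - <<'E'
from rig import *
import cv2
print(get_obs(), tcp_to_grasp)
for n in ("scene","side","wrist"):
    m=camera_model(n); print(n,m["mtx"].tolist(),m["pose"].round(3).tolist())
    cv2.imwrite(f"pics/{n}0.png",get_image(n)[:,:,::-1])
E
```

```text
{'time': 0.0, 'qpos': array([ 1.15229303e+00,  9.18298467e-02,  1.23185080e+00,  4.42858786e-06,
        1.81981004e+00, -5.66973893e-02]), 'joint_velocities': array([ 9.51873271e-04,  1.79717467e-04,  6.64577133e-04, -3.49460912e-04,
       -2.37021637e-05,  1.36695538e-03]), 'joint_efforts': array([-3.68764347e-05, -4.46450472e+01, -4.06440854e+01,  6.96596573e-02,
        2.96619977e-02, -1.85947556e-04]), 'ee_pos': array([212.25730213, 560.88664425, 221.54407085]), 'orientation': array([-5.65145601e-01, -3.08988244e+00,  2.89565913e-03]), 'contact_force': array([ 1.13666686, -0.10270812,  0.45350156]), 'wrist_torque': array([-0.03927019, -0.01805041,  0.0079656 ]), 'grasp_force': 0.0, 'opening': 87.63879591655757} 18.700000000000003
scene [[459.4801039156352, 0.0, 319.18691253030266], [0.0, 459.4801039156352, 197.60924876525394], [0.0, 0.0, 1.0]] [[-0.661, 0.446, -0.603, 1131.271], [0.75, 0.383, -0.539, 463.688], [-0.009, -0.809, -0.588, 605.508], [0.0, 0.0, 0.0, 1.0]]
side [[407.7359007779955, 0.0, 321.6646381452737], [0.0, 407.7359007779955, 200.42753121460927], [0.0, 0.0, 1.0]] [[-0.971, -0.19, 0.142, 461.979], [-0.237, 0.743, -0.626, 484.193], [0.014, -0.641, -0.767, 716.661], [0.0, 0.0, 0.0, 1.0]]
wrist [[318.08841660593356, 0.0, 322.3911130367572], [0.0, 318.08841660593356, 192.37600526648993], [0.0, 0.0, 1.0]] [[0.354, 0.898, 0.263, 139.194], [0.935, -0.339, -0.101, 588.244], [-0.001, 0.282, -0.959, 383.948], [0.0, 0.0, 0.0, 1.0]]
```

View pics/scene0.png

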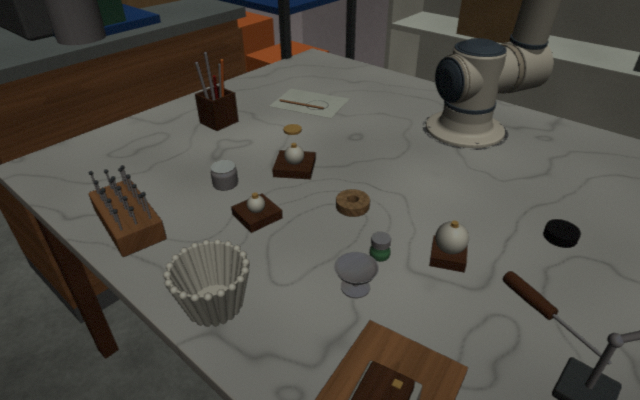

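View pics/side0.png

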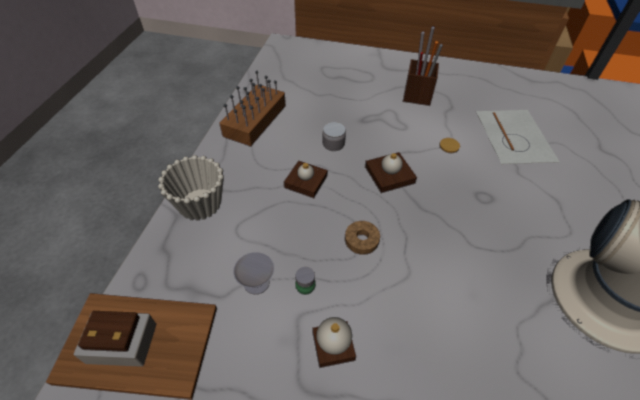

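The scene view shows the small bauble on its block at (257,205), the medium at (294,155), the large at (452,238), the ring at (352,203), the dish at (356,273), the jar at (380,246) and the tin at (224,175). In the side view these are at (306,172), (392,163), (334,337), (362,237), (254,272), (305,281) and (334,136). I'll zoom in to get accurate pixels.

Run:
```python
import cv2,numpy as np
a=cv2.imread("pics/scene0.png");b=cv2.imread("pics/side0.png")
C=[(a,257,208),(a,294,160),(a,452,243),(a,352,203),(b,306,177),(b,392,168),(b,334,340),(b,362,237)]
T=[]
for im,u,v in C:
    t=cv2.resize(im[v-30:v+30,u-30:u+30],(200,200),interpolation=cv2.INTER_CUBIC)
    for k in range(0,60,10): cv2.line(t,(int(k*200/60),0),(int(k*200/60),5),(0,255,0),1);cv2.line(t,(0,int(k*200/60)),(5,int(k*200/60)),(0,255,0),1)
    T.append(cv2.convertScaleAbs(t,alpha=1.3))
cv2.imwrite("pics/m1.png",np.vstack([np.hstack(T[:4]),np.hstack(T[4:])]))
```

```text
(no output)
```

View pics/m1.png

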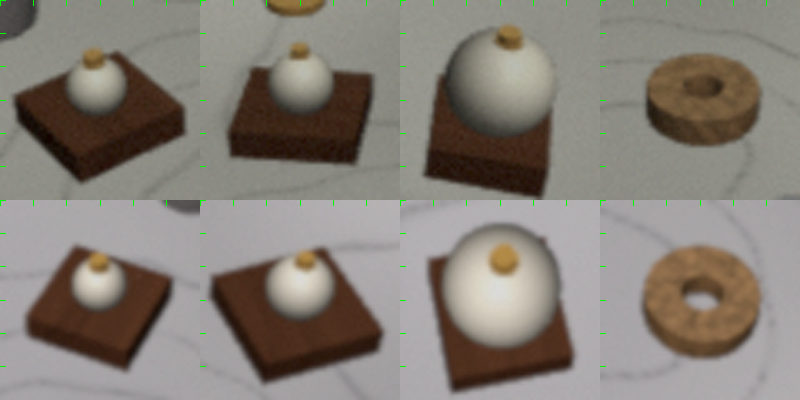

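```bash
cat > h.py <<'E'
import numpy as np
from rig import *
def ray(n,u,v,m=None):
    m=m or camera_model(n);P=np.array(m["pose"]);d=P[:3,:3]@np.linalg.solve(m["mtx"],[u,v,1.])
    return P[:3,3],d/np.linalg.norm(d)
def plane(n,u,v,z,m=None):
    o,d=ray(n,u,v,m);return o+d*(z-o[2])/d[2]
def tri(R):
    A=0;b=0
    for o,d in R:
        M=np.eye(3)-np.outer(d,d);A=A+M;b=b+M@o
    return np.linalg.solve(A,b)
E
python3 - <<'E'
from h import *
np.set_printoptions(precision=1,suppress=True)
D={"small":((255.8,203.5),(305.7,172.2),34),"medium":((294.3,154.9),(392.3,164.4),38),"large":((452,237.6),(334.6,336.1),50),"ring":((352.9,198.5),(362.6,234.6),22),
"tin":((223.5,168),(334,130),50),"jar":((380.5,239),(305,275),45),"dish":((356,268),(254,265),48)}
for k,(a,b,z) in D.items():
    p=tri([ray("scene",*a),ray("side",*b)]);print(k,p,z,"| scene",plane("scene",*a,z)[:2],"side",plane("side",*b,z)[:2], np.hypot(*p[:2]))
def tile(n,c,x,y): return plane(n,c[0]-30+x*.3,c[1]-30+y*.3,22)[:2]
print("medblk",[tile("side",(306,177),*q) for q in((78,46),(172,80),(125,153),(28,120))])
print("lgblk",[tile("side",(392,168),*q) for q in((125,47),(181,134),(64,172),(12,78))])
E
```

```text
small [ 644.8 -148.7   31.7] 34 | scene [ 646.6 -146.8] side [ 644.1 -145.9] 661.765191631186
medium [ 452.7 -221.9   34.3] 38 | scene [ 456.7 -218.1] side [ 452.7 -217.4] 504.11370726412656
large [494.5 220.7  48.3] 50 | scene [496.2 220.8] side [494.4 221.9] 541.5325981714913
ring [486.1 -15.1  20.3] 22 | scene [487.7 -14.2] side [486.  -13.3] 486.31418169389684
tin [ 610.7 -295.3   43.7] 50 | scene [ 617.  -285.6] side [ 609.6 -289.2] 678.3844610172098
jar [574.2 117.4  39.4] 45 | scene [579.8 121.2] side [573.3 120. ] 586.0774163120288
dish [670.4 130.1  48.8] 48 | scene [671.3 134.8] side [671.5 124.6] 682.8647433132453
medblk [array([ 672., -190.]), array([ 598.2, -173.7]), array([613.4, -99.1]), array([ 685.7, -111.6])]
lgblk [array([ 440.7, -281.3]), array([ 392.1, -202.7]), array([ 466.6, -147. ]), array([ 516.5, -228. ])]
```

View pics/wrist0.png

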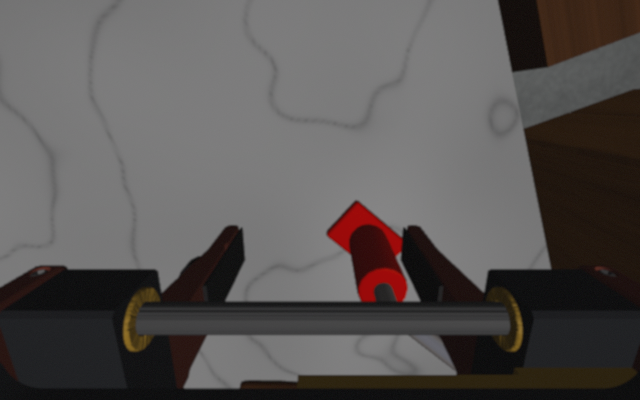

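The wrist view shows the fingers at (240,250) and (410,250), with the hand over a screwdriver. Triangulated heights run 2–4 mm low against the known values. I'll rotate the tool to world axes and hover over the large bauble.

```bash
cat >> h.py <<'E'
from scipy.spatial.transform import Rotation as Ro
np.set_printoptions(precision=1,suppress=True)
def go(*t):
    "shift (tool axes, m) and turn to world-aligned tool (x=-X,y=Y,z=-Z)"
    o=get_obs();R=Ro.from_rotvec(o["orientation"])
    W=Ro.from_matrix(np.diag([-1.,1,-1]))
    print("t%.2f"%o["time"],o["ee_pos"],"shift",(R.inv().apply(np.array(t)-o["ee_pos"])/1000).round(4),"turn",(R.inv()*W).as_rotvec(degrees=True).round(2))
E
python3 -c "
from h import *;go(495,221,200)"
```

```text
t0.15 [212.3 561.  221.8] shift [-0.4 -0.2  0. ] turn [ -0.1  -0.  -20.7]
```

```bash
sed -i 's/\.round(4),"turn"/.round(4).tolist(),"turn"/' h.py
python3 -m inch '[[0,0,-2,-0.048,-0.027,0.003,0],[0,0,-5,-0.096,-0.054,0.006,0],[0,0,-8,-0.144,-0.081,0.009,0],[0,0,-11,-0.193,-0.109,0.011,0],[0,0,-14,-0.241,-0.136,0.014,0],[0,0,-17,-0.289,-0.163,0.017,0],[0,0,-20.7,-0.337,-0.19,0.02,0],[0,0,-20.7,-0.385,-0.218,0.022,0],[0,0,-20.7,-0.385,-0.218,0.022,0],[0,0,-20.7,-0.385,-0.218,0.022,0]]'
python3 - <<'E'
from h import *; import cv2
go(495,221,200)
m=camera_model("wrist"); print(np.array(m["pose"]).round(4).tolist())
im=get_image("wrist");cv2.imwrite("pics/w1.png",im[:,:,::-1])
E
```

```text
time: 1.4
ee_pos: [495.0, 221.3, 200.4]
orientation: [-0.002, -3.141, -0.001]
contact_force: [-0.7, 0.2, 0.6]
opening: 87.3
grasp_force: 0.0
t1.40 [495.  221.3 200.4] shift [-0.0, -0.0003, 0.0004] turn [ 0.  -0.1 -0.1]
[[0.0007, 0.9597, 0.2811, 416.9033], [1.0, -0.0009, 0.0004, 221.004], [0.0006, 0.2811, -0.9597, 362.7567], [0.0, 0.0, 0.0, 1.0]]
```

View pics/w1.png

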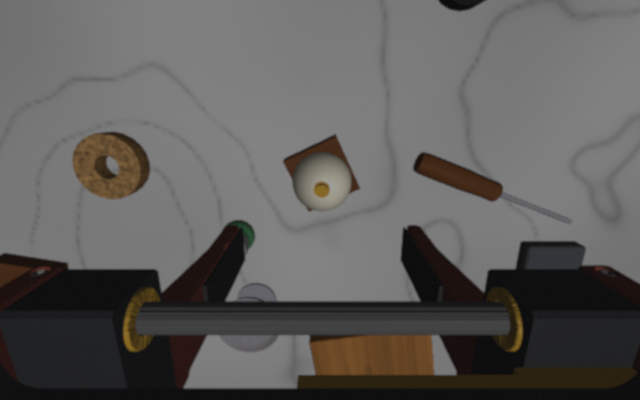

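The wrist view shows the large globe at about (322,182) with its cap at (321,190), the ring's hole at (106,164), and the jar at (243,235).

```bash
cat >> h.py <<'E'
import cv2
def globe(z,name=None,n="wrist"):
    m=camera_model(n);im=get_image(n)
    if name: cv2.imwrite("pics/"+name+".png",im[:,:,::-1])
    return fitg(im,z,m)
def fitg(im,z,m):
    hsv=cv2.cvtColor(im,cv2.COLOR_RGB2HSV).astype(int)
    # warm white: red clearly above blue, bright, weakly saturated
    w=((im[...,0].astype(int)-im[...,2]>8)&(hsv[...,2]>115)&(hsv[...,1]<110)).astype(np.uint8)
    w=cv2.morphologyEx(w,cv2.MORPH_OPEN,np.ones((3,3)))
    for c in cv2.findContours(w,0,2)[0]:
        if cv2.contourArea(c)>150:
            (u,v),r=cv2.minEnclosingCircle(c);M=cv2.moments(c)
            print("uv %.1f %.1f r %.1f area/circ %.2f"%(u,v,r,M["m00"]/(np.pi*r*r)),"pos",plane("",u,v,z,m))
E
python3 - <<'E'
from h import *
im=cv2.imread("pics/w1.png")[:,:,::-1]
print(im[182,300],im[182,340],im[165,322],im[182,270],im[150,340])
fitg(np.ascontiguousarray(im),50,camera_model("wrist"))
print(plane("wrist",321,190,86),"ring",plane("wrist",106,163,22))
E
```

```text
[102  99  89] [152 148 134] [125 121 110] [130 129 130] [69 43 27]
uv 326.1 185.2 r 24.3 area/circ 0.89 pos [500.7 225.4  50. ]
[495.6 220.4  86. ] ring [483.4 -13.5  22. ]
```

```bash
sed -i 's/-im\[...,2\]>8)&(hsv\[...,2\]>115)&(hsv\[...,1\]<110)/-im[...,2]>5)\&(hsv[...,2]>45)\&(hsv[...,1]<75)/' h.py
python3 - <<'E'
from h import *
im=np.ascontiguousarray(cv2.imread("pics/w1.png")[:,:,::-1])
fitg(im,50,camera_model("wrist"))
for n,C in(("scene",((255,203,34),(294,155,38),(452,238,50))),("side",((306,172,34),(392,164,38),(335,336,50)))):
    I=np.ascontiguousarray(cv2.imread(f"pics/{n}0.png")[:,:,::-1])
    for u,v,z in C:
        J=np.zeros_like(I);J[v-25:v+25,u-25:u+25]=I[v-25:v+25,u-25:u+25];print(n,z);fitg(J,z,camera_model(n))
E
```

```text
uv 321.5 182.0 r 30.2 area/circ 0.91 pos [497.4 220.8  50. ]
scene 34
uv 251.5 200.5 r 13.7 area/circ 0.40 pos [ 645.4 -161.5   34. ]
scene 38
uv 292.5 143.5 r 27.1 area/circ 0.35 pos [ 419.4 -260.4   38. ]
scene 50
uv 452.8 239.3 r 28.6 area/circ 0.40 pos [499.5 224.2  50. ]
side 34
uv 305.2 170.8 r 8.9 area/circ 0.63 pos [ 646.4 -150.1   34. ]
side 38
uv 391.3 162.8 r 10.7 area/circ 0.74 pos [ 455.7 -222.1   38. ]
side 50
uv 334.5 335.2 r 18.9 area/circ 0.87 pos [494.9 220.4  50. ]
```

```bash
python3 -m inch '[[0,0,0,-0.0015,-0.0006,0.03,0],[0,0,0,-0.0015,-0.0006,0.07,0],[0,0,0,-0.0015,-0.0006,0.11,0],[0,0,0,-0.0015,-0.0006,0.14,0],[0,0,0,-0.0015,-0.0006,0.155,0],[0,0,0,-0.0015,-0.0006,0.165,0],[0,0,0,-0.0015,-0.0006,0.169,0.1],[0,0,0,-0.0015,-0.0006,0.169,0.2],[0,0,0,-0.0015,-0.0006,0.169,0.27],[0,0,0,-0.0015,-0.0006,0.169,0.27]]'
python3 - <<'E'
from h import *
go(497,220.7,31.5);globe(50,"w2")
E
```

```text
time: 2.7
ee_pos: [497.2, 220.5, 32.3]
orientation: [0.001, 3.141, 0.001]
contact_force: [0.2, 0.7, -0.2]
opening: 64.5
grasp_force: 0.0
t2.70 [497.2 220.5  32.3] shift [0.0002, 0.0002, 0.0008] turn [ 0.   0.1 -0. ]
uv 322.8 261.6 r 60.7 area/circ 0.76 pos [498.  220.4  50. ]
```

View pics/w2.png

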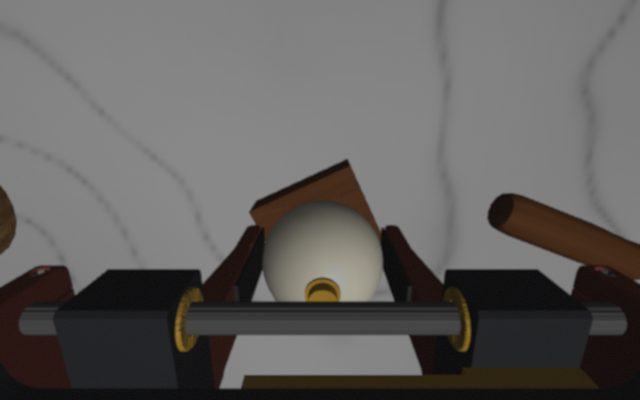

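The large globe is centred between the pads, from (263,258) to (383,258). I'll close in small steps and watch the force.

```bash
python3 -m inch '[[0,0,0,0,0,0,0.28],[0,0,0,0,0,0,0.29],[0,0,0,0,0,0,0.3],[0,0,0,0,0,0,0.305],[0,0,0,0,0,0,0.31],[0,0,0,0,0,0,0.313],[0,0,0,0,0,0,0.316],[0,0,0,0,0,0,0.318],[0,0,0,0,0,0,0.32],[0,0,0,0,0,0,0.32]]'
```

```text
time: 4.0
ee_pos: [496.8, 220.4, 31.6]
orientation: [0.001, 3.142, -0.0]
contact_force: [0.5, -0.1, -0.3]
opening: 59.9
grasp_force: 1.9
```

```bash
python3 -m inch '[[0,0,0,0,0,0,0.321],[0,0,0,0,0,0,0.321],[0,0,0,0,0,0,0.322],[0,0,0,0,0,0,0.322],[0,0,0,0,0,0,0.323],[0,0,0,0,0,0,0.323],[0,0,0,0,0,0,0.323],[0,0,0,0,0,0,0.323],[0,0,0,0,0,0,0.323],[0,0,0,0,0,0,0.323]]'
```

```text
time: 5.25
ee_pos: [496.8, 220.4, 31.6]
orientation: [0.001, 3.142, -0.0]
contact_force: [-0.1, -0.1, -0.4]
opening: 59.7
grasp_force: 5.6
```

```bash
python3 -m inch '[[0,0,0,0,0,0,0.325],[0,0,0,0,0,0,0.327],[0,0,0,0,0,0,0.327],[0,0,0,0,0,-0.005,0.327],[0,0,0,0,0,-0.015,0.327],[0,0,0,0,0,-0.03,0.327],[0,0,0,0,0,-0.05,0.327],[0,0,0,0,0,-0.07,0.327],[0,0,0,0,0,-0.085,0.327],[0,0,0,0,0,-0.09,0.327]]'
```

```text
time: 6.5
ee_pos: [497.4, 220.6, 123.4]
orientation: [0.001, 3.139, 0.001]
contact_force: [0.1, 0.5, -2.3]
opening: 59.4
grasp_force: 12.0
```

```bash
python3 -c "
from h import *;go(486,86,122)"
```

```text
t6.50 [497.4 220.6 123.4] shift [0.0113, -0.1346, 0.0013] turn [ 0.1  0.1 -0. ]
```

```bash
python3 -m inch '[[0,0,0,0.001,-0.008,0,0.327],[0,0,0,0.003,-0.024,0,0.327],[0,0,0,0.004,-0.044,0,0.327],[0,0,0,0.006,-0.066,0,0.327],[0,0,0,0.008,-0.088,0,0.327],[0,0,0,0.009,-0.108,0,0.327],[0,0,0,0.01,-0.124,0,0.327],[0,0,0,0.011,-0.132,0,0.327],[0,0,0,0.011,-0.135,0,0.327],[0,0,0,0.011,-0.135,0,0.327]]'
python3 - <<'E'
from h import *
go(486,-14,122);globe(140,"w3")
E
```

```text
time: 7.75
ee_pos: [485.7, 85.6, 121.6]
orientation: [-0.001, -3.142, -0.0]
contact_force: [0.8, -0.0, -1.9]
opening: 59.4
grasp_force: 12.0
t7.75 [485.7  85.6 121.6] shift [-0.0003, -0.0996, -0.0004] turn [ 0. -0. -0.]
uv 323.2 263.4 r 60.7 area/circ 0.77 pos [487.2  85.7 140. ]
```

View pics/w3.png

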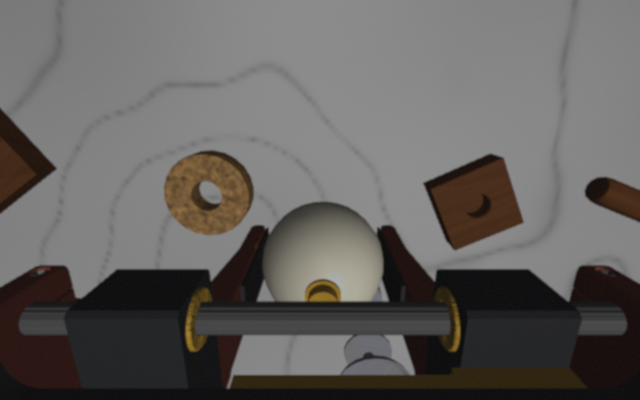

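The ring is at about (209,192), the small block's top centre is at about (474,204), and the globe is held with its cap up. I'll fit the ring and small block by projecting their known shapes.

```bash
cat >> h.py <<'E'
from scipy.optimize import least_squares
def proj(m,P):
    T=np.linalg.inv(m["pose"]);c=(T[:3,:3]@np.asarray(P,float).T).T+T[:3,3];p=c@np.array(m["mtx"]).T;return (p[:,:2]/p[:,2:]).astype(np.float32)
def shape(kind,s,x,y,a):
    if kind=="ring": t=np.linspace(0,2*np.pi,60);q=np.c_[np.cos(t),np.sin(t)]*37
    else: q=np.array([[1,1],[1,-1],[-1,-1],[-1,1]])*s/2@np.array([[np.cos(a),np.sin(a)],[-np.sin(a),np.cos(a)]])
    q=q+[x,y];return np.vstack([np.c_[q,0*q[:,0]],np.c_[q,0*q[:,0]+22]])
def mom(h):
    M=cv2.moments(h);return np.array([M["m10"]/M["m00"],M["m01"]/M["m00"]]),M["m00"]
def fitshape(im,m,kind,s,x0,y0,box=None,skip=()):
    "iou fit of projected hull to brown mask; box = u0,v0,u1,v1"
    w=((im[...,0].astype(int)-im[...,2]>12)).astype(np.uint8)
    if box: z=np.zeros_like(w);z[box[1]:box[3],box[0]:box[2]]=1;w=w*z
    c=max(cv2.findContours(cv2.morphologyEx(w,cv2.MORPH_OPEN,np.ones((3,3))),0,2)[0],key=cv2.contourArea);h=cv2.convexHull(c).astype(np.float32)
    ob=np.zeros(im.shape[:2],np.uint8);cv2.fillConvexPoly(ob,(h*16).round().astype(np.int32),1,shift=4)
    ob=cv2.GaussianBlur(ob*255,(5,5),1).astype(float)
    def f(p):
        k=np.zeros(im.shape[:2],np.uint8);hh=cv2.convexHull(proj(m,shape(kind,s,*p[:2],p[2])))
        cv2.fillConvexPoly(k,(hh*16).round().astype(np.int32),1,shift=4);return np.abs(cv2.GaussianBlur(k*255,(5,5),1)-ob).sum()
    from scipy.optimize import minimize
    best=min((minimize(f,[x0,y0,a],method="Nelder-Mead",options=dict(initial_simplex=np.array([[x0,y0,a],[x0+6,y0,a],[x0,y0+6,a],[x0,y0,a+.3]]))) for a in ((0,) if kind=="ring" else (0,.4,.8,1.2))),key=lambda r:r.fun)
    print(kind,s,best.x.round(3).tolist(),"mismatch px",round(best.fun/255),"of",round(cv2.contourArea(h)))
E
python3 - <<'E'
from h import *
m=camera_model("wrist");im=np.ascontiguousarray(cv2.imread("pics/w3.png")[:,:,::-1])
fitshape(im,m,"ring",0,486,-14,(155,140,257,242));fitshape(im,m,"sq",64,495,221,(415,145,530,255))
for n,u,v in (("scene",352,203),("side",362,237)):
    fitshape(np.ascontiguousarray(cv2.imread(f"pics/{n}0.png")[:,:,::-1]),camera_model(n),"ring",0,486,-14,(u-25,v-25,u+25,v+25))
print("hole",plane("wrist",210,192,22),"dimple",plane("wrist",475,206,22))
E
```

```text
ring 0 [488.682, -14.829, 0.114] mismatch px 309 of 5813
sq 64 [498.67, 222.615, 0.483] mismatch px 489 of 5616
ring 0 [484.988, -16.503, 0.058] mismatch px 52 of 762
ring 0 [486.037, -15.74, 0.148] mismatch px 61 of 948
hole [484.2 -10.8  22. ] dimple [496.9 218.2  22. ]
```

```bash
python3 -m inch '[[0,0,0,-0.0006,-0.01,0,0.327],[0,0,0,-0.0006,-0.03,0,0.327],[0,0,0,-0.0006,-0.055,0,0.327],[0,0,0,-0.0006,-0.08,0.005,0.327],[0,0,0,-0.0006,-0.095,0.015,0.327],[0,0,0,-0.0006,-0.101,0.03,0.327],[0,0,0,-0.0006,-0.101,0.045,0.327],[0,0,0,-0.0006,-0.101,0.06,0.327],[0,0,0,-0.0006,-0.101,0.07,0.327],[0,0,0,-0.0006,-0.101,0.07,0.327]]'
python3 - <<'E'
from h import *
go(486.3,-15.5,31);m=camera_model("wrist");globe(70,"w4");im=np.ascontiguousarray(cv2.imread("pics/w4.png")[:,:,::-1])
cv2.imwrite("pics/w4c.png",cv2.resize(im[120:320,200:440,::-1],None,fx=3,fy=3))
E
```

```text
time: 9.05
ee_pos: [485.7, -15.1, 50.5]
orientation: [0.0, -3.14, -0.0]
contact_force: [0.3, -0.3, -0.4]
opening: 59.4
grasp_force: 12.0
t9.05 [485.7 -15.1  50.5] shift [-0.0007, -0.0004, 0.0195] turn [ 0.  -0.1  0. ]
uv 323.1 263.2 r 60.7 area/circ 0.76 pos [486.4 -15.1  70. ]
uv 1.0 191.5 r 25.5 area/circ 0.26 pos [ 449.1 -165.6   70. ]
```

View pics/w4c.png

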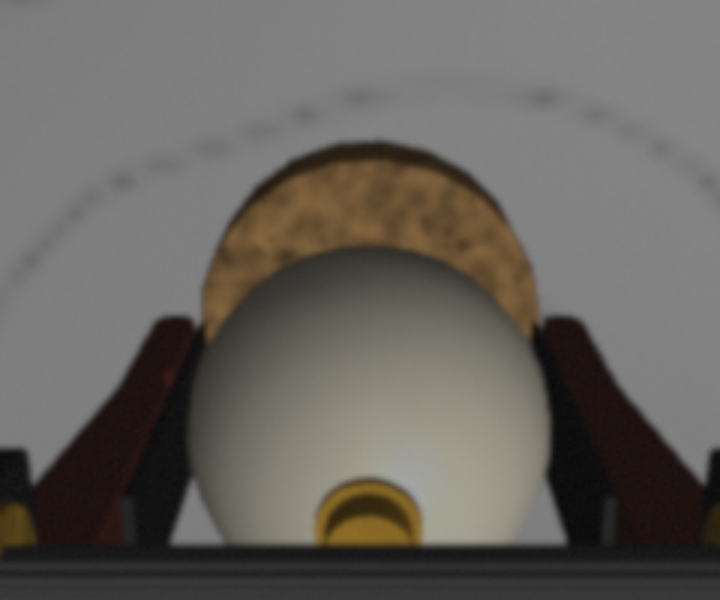

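The ring spans columns 202–540 of the crop, centre 371, and the globe's centre is 370, so y is aligned. The back edge of the ring's top is at crop row 157, which I'll use to check x.

```bash
python3 -c "
from h import *
print(plane('wrist',323.3,120+158/3,22)+[37,0,0])"
```

```text
[488.6 -15.   22. ]
```

```bash
python3 -m inch '[[0,0,0,-0.0013,0,0.004,0.327],[0,0,0,-0.0013,0,0.008,0.327],[0,0,0,-0.0013,0,0.011,0.327],[0,0,0,-0.0013,0,0.013,0.327],[0,0,0,-0.0013,0,0.015,0.327],[0,0,0,-0.0013,0,0.016,0.327],[0,0,0,-0.0013,0,0.017,0.327],[0,0,0,-0.0013,0,0.018,0.327],[0,0,0,-0.0013,0,0.0185,0.327],[0,0,0,-0.0013,0,0.0185,0.327]]'
```

```text
time: 10.35
ee_pos: [487.6, -15.6, 33.1]
orientation: [-0.001, -3.142, -0.0]
contact_force: [0.0, 0.8, -0.5]
opening: 59.1
grasp_force: 12.0
```

```bash
python3 -m inch '[[0,0,0,0,0,0.0004,0.327],[0,0,0,0,0,0.0004,0.327],[0,0,0,0,0,0.0008,0.327],[0,0,0,0,0,0.0008,0.327],[0,0,0,0,0,0.0012,0.327],[0,0,0,0,0,0.0012,0.327],[0,0,0,0,0,0.0016,0.327],[0,0,0,0,0,0.0016,0.327],[0,0,0,0,0,0.0016,0.327],[0,0,0,0,0,0.0016,0.327]]'
```

```text
time: 11.6
ee_pos: [487.6, -15.6, 31.6]
orientation: [0.001, 3.142, -0.0]
contact_force: [0.7, 0.1, -0.3]
opening: 59.3
grasp_force: 12.0
```

```bash
python3 -m inch '[[0,0,0,0,0,0.0003,0.327],[0,0,0,0,0,0.0003,0.327],[0,0,0,0,0,0.0006,0.327],[0,0,0,0,0,0.0006,0.327],[0,0,0,0,0,0.0009,0.327],[0,0,0,0,0,0.0009,0.327],[0,0,0,0,0,0.0012,0.327],[0,0,0,0,0,0.0012,0.327],[0,0,0,0,0,0.0012,0.327],[0,0,0,0,0,0.0012,0.327]]'
```

```text
time: 12.85
ee_pos: [487.9, -15.6, 30.8]
orientation: [0.001, 3.141, -0.0]
contact_force: [0.0, 0.4, 3.7]
opening: 59.4
grasp_force: 12.0
```

```bash
python3 -m inch '[[0,0,0,0,0,0,0.323],[0,0,0,0,0,0,0.319],[0,0,0,0,0,0,0.315],[0,0,0,0,0,0,0.29],[0,0,0,0,0,0,0.2],[0,0,0,0,0,0,0],[0,0,0,0,0,-0.01,0],[0,0,0,0,0,-0.04,0],[0,0,0,0,0,-0.08,0],[0,0,0,0,0,-0.12,0]]'
python3 - <<'E'
from h import *
go(635,-147,170);globe(49,"w5")
E
```

```text
time: 14.1
ee_pos: [487.5, -15.6, 152.3]
orientation: [0.001, 3.141, -0.0]
contact_force: [0.4, 0.7, -0.4]
opening: 88.0
grasp_force: 0.0
t14.10 [487.5 -15.6 152.3] shift [-0.1476, -0.1313, -0.0176] turn [-0.  0. -0.]
uv 206.5 345.0 r 13.1 area/circ 0.33 pos [ 648.6 -133.3   49. ]
uv 324.2 193.7 r 35.0 area/circ 0.93 pos [488.5 -14.2  49. ]
uv 86.5 153.5 r 34.3 area/circ 0.68 pos [ 453.3 -214.    49. ]
```

Parked cleanly: the measured centre is (488.5,-14.2), with the expected radius of 35 px. Next I'll move over the small bauble.

```bash
python3 -m inch '[[0,0,0,-0.02,-0.018,-0.008,0],[0,0,0,-0.05,-0.045,-0.018,0],[0,0,0,-0.08,-0.073,-0.018,0],[0,0,0,-0.11,-0.1,-0.018,0],[0,0,0,-0.14,-0.124,-0.018,0],[0,0,0,-0.157,-0.131,-0.018,0],[0,0,0,-0.157,-0.131,-0.018,0],[0,0,0,-0.157,-0.131,-0.018,0],[0,0,0,-0.157,-0.131,-0.018,0],[0,0,0,-0.157,-0.131,-0.018,0]]'
python3 - <<'E'
from h import *
go(645,-147,170);m=camera_model("wrist");globe(34,"w6");im=np.ascontiguousarray(cv2.imread("pics/w6.png")[:,:,::-1])
fitshape(im,m,"sq",78,645,-147,(220,90,420,280))
E
```

```text
time: 15.4
ee_pos: [644.2, -146.3, 168.9]
orientation: [0.0, 3.141, -0.0]
contact_force: [0.3, -0.4, -0.5]
opening: 88.0
grasp_force: 0.0
t15.40 [ 644.2 -146.3  168.9] shift [-0.0008, -0.0007, -0.0011] turn [-0.  0. -0.]
uv 430.0 367.5 r 22.9 area/circ 0.35 pos [865.6 -21.4  34. ]
uv 321.6 185.6 r 19.7 area/circ 0.95 pos [ 646.6 -147.3   34. ]
uv 496.0 2.6 r 36.1 area/circ 0.42 pos [489.6  -2.7  34. ]
sq 78 [647.873, -147.727, -0.172] mismatch px 158 of 5894
```

View pics/w6.png

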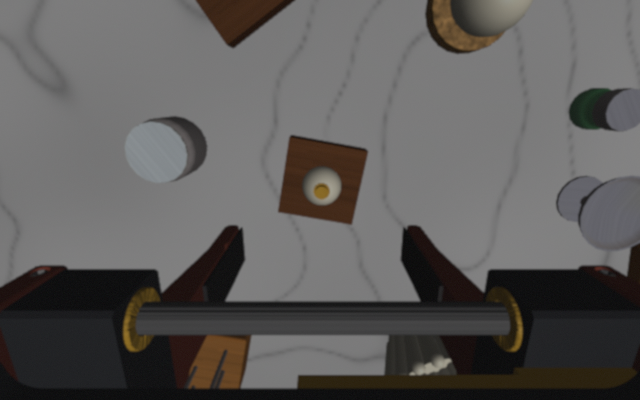

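The small globe is at (322,186) on the medium block, with the tin at (160,150), well clear. I'll descend to fingertip height 25 mm, just above the block top.

```bash
python3 -m inch '[[0,0,0,-0.0018,-0.001,0.03,0],[0,0,0,-0.0018,-0.001,0.07,0],[0,0,0,-0.0018,-0.001,0.1,0],[0,0,0,-0.0018,-0.001,0.12,0],[0,0,0,-0.0018,-0.001,0.133,0.1],[0,0,0,-0.0018,-0.001,0.14,0.2],[0,0,0,-0.0018,-0.001,0.143,0.3],[0,0,0,-0.0018,-0.001,0.143,0.4],[0,0,0,-0.0018,-0.001,0.143,0.5],[0,0,0,-0.0018,-0.001,0.143,0.5]]'
python3 - <<'E'
from h import *
go(646,-147.3,25.5);globe(34,"w7")
im=cv2.imread("pics/w7.png");cv2.imwrite("pics/w7c.png",cv2.resize(im[180:330,220:420],None,fx=3,fy=3))
E
```

```text
time: 16.7
ee_pos: [646.6, -147.8, 25.9]
orientation: [0.001, 3.141, -0.0]
contact_force: [0.6, 1.0, 0.0]
opening: 44.0
grasp_force: 0.0
t16.70 [ 646.6 -147.8   25.9] shift [0.0006, 0.0005, 0.0004] turn [-0.   0.1 -0. ]
uv 323.4 251.9 r 36.2 area/circ 0.74 pos [ 646.9 -147.4   34. ]
```

View pics/w7c.png

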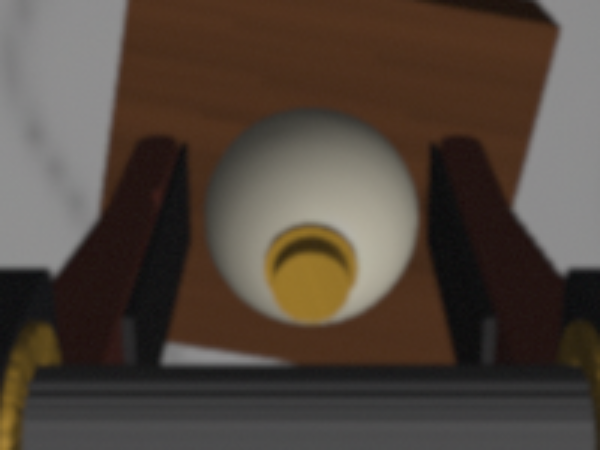

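```bash
python3 -m inch '[[0,0,0,0,0.0003,0,0.53],[0,0,0,0,0.0003,0,0.55],[0,0,0,0,0.0003,0,0.56],[0,0,0,0,0.0003,0,0.565],[0,0,0,0,0.0003,0,0.568],[0,0,0,0,0.0003,0,0.57],[0,0,0,0,0.0003,0,0.572],[0,0,0,0,0.0003,0,0.574],[0,0,0,0,0.0003,0,0.575],[0,0,0,0,0.0003,0,0.575]]'
```

```text
time: 18.0
ee_pos: [646.3, -147.4, 25.3]
orientation: [-0.001, -3.142, 0.0]
contact_force: [0.6, 0.2, 0.7]
opening: 37.7
grasp_force: 6.0
```

```bash
python3 -m inch '[[0,0,0,0,0,0,0.576],[0,0,0,0,0,0,0.577],[0,0,0,0,0,0,0.577],[0,0,0,0,0,-0.004,0.577],[0,0,0,0,0,-0.014,0.577],[0,0,0,0,0,-0.03,0.577],[0,0,0,0,0,-0.05,0.577],[0,0,0,0,0,-0.07,0.577],[0,0,0,0,0,-0.088,0.577],[0,0,0,0,0,-0.095,0.577]]'
python3 -c "
from h import *;go(496.8,160,120);go(496.8,220.6,29.3)"
```

```text
time: 19.25
ee_pos: [647.0, -147.6, 122.7]
orientation: [0.001, 3.139, -0.001]
contact_force: [0.2, 0.2, -0.9]
opening: 37.1
grasp_force: 8.6
t19.25 [ 647.  -147.6  122.7] shift [0.1504, 0.3075, 0.0021] turn [-0.1  0.2 -0. ]
t19.25 [ 647.  -147.6  122.7] shift [0.1507, 0.3682, 0.0927] turn [-0.1  0.2 -0. ]
```

```bash
python3 -m inch '[[0,0,0,0.006,0.012,0,0.577],[0,0,0,0.018,0.037,0,0.577],[0,0,0,0.036,0.074,0,0.577],[0,0,0,0.056,0.115,0,0.577],[0,0,0,0.077,0.158,0,0.577],[0,0,0,0.098,0.2,0,0.577],[0,0,0,0.118,0.241,0,0.577],[0,0,0,0.135,0.276,0,0.577],[0,0,0,0.146,0.299,0,0.577],[0,0,0,0.15,0.307,0,0.577]]'
python3 - <<'E'
from h import *
m=camera_model("wrist");globe(140,"w8");im=np.ascontiguousarray(cv2.imread("pics/w8.png")[:,:,::-1])
fitshape(im,m,"sq",64,497,221,(380,130,540,270))
go(496.8,220.6,29.3)
E
```

```text
time: 20.5
ee_pos: [494.9, 161.1, 119.3]
orientation: [0.003, -3.14, 0.0]
contact_force: [0.0, 0.3, -0.8]
opening: 37.4
grasp_force: 8.6
uv 323.0 254.0 r 35.9 area/circ 0.73 pos [490.  161.1 140. ]
uv 88.5 196.0 r 48.2 area/circ 0.70 pos [460.4  51.8 140. ]
sq 64 [496.734, 221.668, 0.44] mismatch px 2106 of 3711
t20.55 [495.1 161.2 119.5] shift [-0.0019, 0.0594, 0.0902] turn [ 0.  -0.1  0.1]
```

View pics/w8.png

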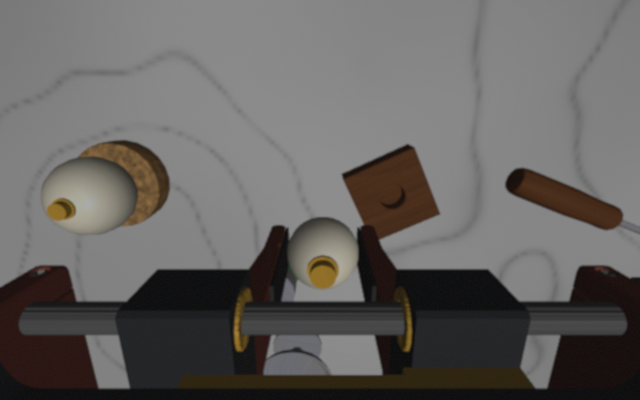

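The small block spans columns 343–439 and rows 146–240, my box cut it off, and the large bauble stands upright in the ring. Refitting with a wider box.

Run:
```python
from h import *
m=camera_model("wrist");im=np.ascontiguousarray(cv2.imread("pics/w8.png")[:,:,::-1])
im[225:,:383]=128
fitshape(im,m,"sq",64,497,221,(336,135,450,250))
```

```text
sq 64 [498.408, 221.178, 0.439] mismatch px 369 of 5430
```

```bash
python3 -m inch '[[0,0,0,-0.0005,0.015,0.002,0.577],[0,0,0,-0.001,0.035,0.006,0.577],[0,0,0,-0.0015,0.05,0.014,0.577],[0,0,0,-0.002,0.058,0.028,0.577],[0,0,0,-0.002,0.0595,0.044,0.577],[0,0,0,-0.002,0.0595,0.06,0.577],[0,0,0,-0.002,0.0595,0.073,0.577],[0,0,0,-0.002,0.0595,0.081,0.577],[0,0,0,-0.002,0.0595,0.085,0.577],[0,0,0,-0.002,0.0595,0.086,0.577]]'
python3 - <<'E'
from h import *
globe(42.5,"w9");go(497,220.6,29.3)
im=cv2.imread("pics/w9.png");cv2.imwrite("pics/w9c.png",cv2.resize(im[160:330,220:420],None,fx=3,fy=3))
E
```

```text
time: 21.8
ee_pos: [498.7, 219.2, 34.5]
orientation: [0.001, 3.141, 0.0]
contact_force: [-0.0, -0.9, -0.9]
opening: 37.0
grasp_force: 8.6
uv 322.8 253.6 r 36.8 area/circ 0.70 pos [500.  219.1  42.5]
t21.85 [498.7 219.2  34.6] shift [0.0017, 0.0014, 0.0053] turn [ 0.  0. -0.]
```

View pics/w9c.png

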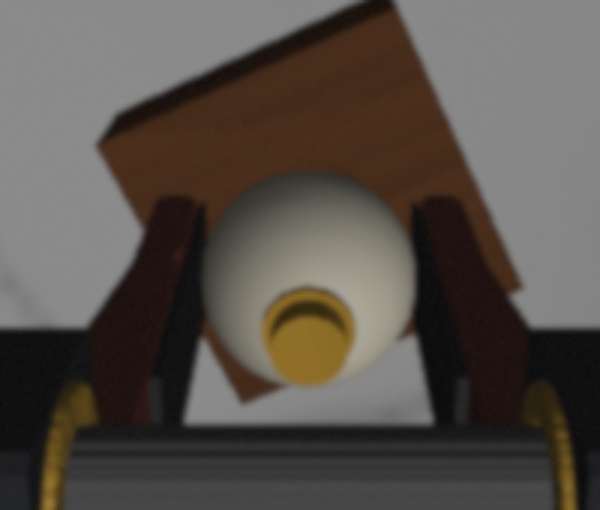

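The globe is held level with its cap up, about 1.5 mm off the target in x and y. I'll correct that and lower.

```bash
python3 -m inch '[[0,0,0,0.0008,0.0007,0,0.577],[0,0,0,0.0017,0.0014,0,0.577],[0,0,0,0.0017,0.0014,0.001,0.577],[0,0,0,0.0017,0.0014,0.0015,0.577],[0,0,0,0.0017,0.0014,0.002,0.577],[0,0,0,0.0017,0.0014,0.0025,0.577],[0,0,0,0.0017,0.0014,0.003,0.577],[0,0,0,0.0017,0.0014,0.0033,0.577],[0,0,0,0.0017,0.0014,0.0036,0.577],[0,0,0,0.0017,0.0014,0.0036,0.577]]'
```

```text
time: 23.1
ee_pos: [496.8, 220.6, 30.7]
orientation: [-0.001, -3.142, 0.0]
contact_force: [0.1, -0.0, -0.2]
opening: 37.6
grasp_force: 8.6
```

```bash
python3 -m inch '[[0,0,0,0,0,0.0003,0.577],[0,0,0,0,0,0.0006,0.577],[0,0,0,0,0,0.0006,0.577],[0,0,0,0,0,0.0009,0.577],[0,0,0,0,0,0.0009,0.577],[0,0,0,0,0,0.0012,0.577],[0,0,0,0,0,0.0012,0.577],[0,0,0,0,0,0.0015,0.577],[0,0,0,0,0,0.0015,0.577],[0,0,0,0,0,0.0015,0.577]]'
```

```text
time: 24.35
ee_pos: [496.8, 220.6, 29.3]
orientation: [0.001, 3.141, 0.0]
contact_force: [-0.1, -0.4, -0.0]
opening: 37.3
grasp_force: 8.6
```

```bash
python3 -m inch '[[0,0,0,0,0,0.0002,0.577],[0,0,0,0,0,0.0002,0.577],[0,0,0,0,0,0.0004,0.577],[0,0,0,0,0,0.0004,0.577],[0,0,0,0,0,0.0006,0.577],[0,0,0,0,0,0.0006,0.577],[0,0,0,0,0,0.0008,0.577],[0,0,0,0,0,0.0008,0.577],[0,0,0,0,0,0.0008,0.577],[0,0,0,0,0,0.0008,0.577]]'
```

```text
time: 25.6
ee_pos: [496.9, 220.7, 29.0]
orientation: [0.001, 3.141, 0.0]
contact_force: [-2.1, -0.3, 5.2]
opening: 37.4
grasp_force: 8.6
```

```bash
python3 -m inch '[[0,0,0,0,0,0,0.573],[0,0,0,0,0,0,0.569],[0,0,0,0,0,0,0.565],[0,0,0,0,0,0,0.55],[0,0,0,0,0,0,0.45],[0,0,0,0,0,0,0.25],[0,0,0,0,0,-0.01,0],[0,0,0,0,0,-0.04,0],[0,0,0,0,0,-0.08,0],[0,0,0,0,0,-0.12,0]]'
python3 - <<'E'
from h import *
globe(38,"w10");go(454,-218.5,170)
E
```

```text
time: 26.85
ee_pos: [496.7, 220.6, 150.4]
orientation: [0.001, 3.141, 0.0]
contact_force: [0.8, 0.9, 0.1]
opening: 88.1
grasp_force: 0.0
uv 322.3 189.9 r 21.3 area/circ 0.95 pos [497.  220.4  38. ]
uv 44.0 179.5 r 45.2 area/circ 0.67 pos [487.3 -27.1  38. ]
t26.90 [498.7 221.3 157.2] shift [0.0444, -0.4398, -0.0147] turn [ 0.2  0.5 -0. ]
```

Small seated at (497,220). Now the medium bauble.

```bash
python3 -m inch '[[0,0,0,0.003,-0.03,-0.01,0],[0,0,0,0.008,-0.08,-0.02,0],[0,0,0,0.013,-0.135,-0.02,0],[0,0,0,0.019,-0.19,-0.02,0],[0,0,0,0.024,-0.245,-0.02,0],[0,0,0,0.029,-0.3,-0.02,0],[0,0,0,0.035,-0.355,-0.02,0],[0,0,0,0.039,-0.4,-0.02,0],[0,0,0,0.042,-0.43,-0.02,0],[0,0,0,0.043,-0.4395,-0.02,0]]'
python3 -m inch '[[0,0,0,0,0,0,0],[0,0,0,0,0,0,0],[0,0,0,0,0,0,0],[0,0,0,0,0,0,0],[0,0,0,0,0,0,0],[0,0,0,0,0,0,0],[0,0,0,0,0,0,0],[0,0,0,0,0,0,0],[0,0,0,0,0,0,0],[0,0,0,0,0,0,0]]'
python3 - <<'E'
from h import *
m=camera_model("wrist");globe(38,"w11");im=np.ascontiguousarray(cv2.imread("pics/w11.png")[:,:,::-1])
fitshape(im,m,"sq",92,454,-219,(220,90,420,280))
go(455,-219.5,28.5)
E
```

```text
time: 28.15
ee_pos: [453.3, -220.3, 168.9]
orientation: [0.004, 3.141, -0.0]
contact_force: [0.4, -0.4, -0.1]
opening: 88.0
grasp_force: 0.0
time: 29.4
ee_pos: [453.6, -218.9, 168.4]
orientation: [-0.001, -3.142, 0.0]
contact_force: [0.2, -0.4, 0.7]
opening: 87.7
grasp_force: 0.0
uv 544.6 225.2 r 33.7 area/circ 0.77 pos [495.3   0.8  38. ]
uv 321.8 187.0 r 25.3 area/circ 0.96 pos [ 456.  -219.7   38. ]
sq 92 [456.342, -219.561, 0.596] mismatch px 116 of 8121
t29.45 [ 453.6 -218.9  168.4] shift [-0.0014, -0.0006, 0.1399] turn [-0. -0. -0.]
```

View pics/w11.png

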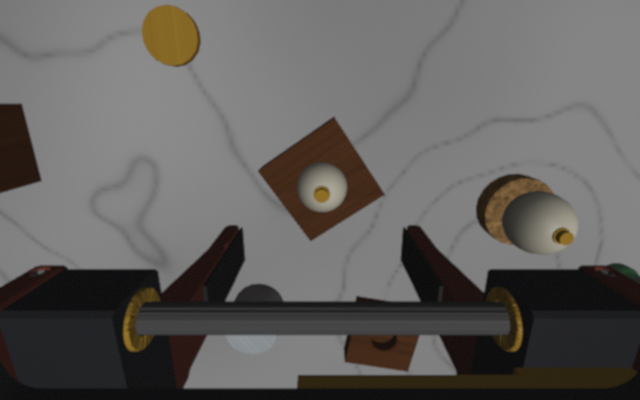

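The medium globe is centred at (322,187) and the large one stands upright at (540,225). Descending to the medium bauble.

```bash
python3 -m inch '[[0,0,0,-0.0018,-0.0006,0.03,0],[0,0,0,-0.0018,-0.0006,0.07,0],[0,0,0,-0.0018,-0.0006,0.1,0],[0,0,0,-0.0018,-0.0006,0.12,0],[0,0,0,-0.0018,-0.0006,0.132,0.1],[0,0,0,-0.0018,-0.0006,0.138,0.2],[0,0,0,-0.0018,-0.0006,0.1405,0.3],[0,0,0,-0.0018,-0.0006,0.141,0.386],[0,0,0,-0.0018,-0.0006,0.141,0.386],[0,0,0,-0.0018,-0.0006,0.141,0.386]]'
python3 - <<'E'
from h import *
globe(38,"w12");go(455.5,-219.5,27.5)
E
```

```text
time: 30.7
ee_pos: [455.6, -219.6, 27.9]
orientation: [0.001, 3.141, -0.001]
contact_force: [-0.4, -0.3, -0.1]
opening: 53.6
grasp_force: 0.0
uv 322.5 255.2 r 46.8 area/circ 0.95 pos [ 456.8 -219.8   38. ]
t30.75 [ 455.5 -219.6   27.8] shift [0.0, 0.0001, 0.0003] turn [-0.  0. -0.]
```

```bash
python3 -m inch '[[0,0,0,-0.0004,0,0,0.42],[0,0,0,-0.0004,0,0,0.435],[0,0,0,-0.0004,0,0,0.445],[0,0,0,-0.0004,0,0,0.45],[0,0,0,-0.0004,0,0,0.454],[0,0,0,-0.0004,0,0,0.456],[0,0,0,-0.0004,0,0,0.458],[0,0,0,-0.0004,0,0,0.46],[0,0,0,-0.0004,0,0,0.462],[0,0,0,-0.0004,0,0,0.462]]'
```

```text
time: 32.0
ee_pos: [455.8, -219.6, 27.5]
orientation: [0.001, 3.142, -0.0]
contact_force: [-0.5, -2.1, 0.3]
opening: 47.7
grasp_force: 8.1
```

```bash
python3 -m inch '[[0,0,0,0,0,0,0.463],[0,0,0,0,0,0,0.464],[0,0,0,0,0,0,0.464],[0,0,0,0,0,-0.004,0.464],[0,0,0,0,0,-0.014,0.464],[0,0,0,0,0,-0.028,0.464],[0,0,0,0,0,-0.045,0.464],[0,0,0,0,0,-0.06,0.464],[0,0,0,0,0,-0.07,0.464],[0,0,0,0,0,-0.075,0.464]]'
python3 -m inch '[[0,0,0,-0.007,0.003,0,0.464],[0,0,0,-0.022,0.008,0,0.464],[0,0,0,-0.046,0.017,0,0.464],[0,0,0,-0.075,0.028,0,0.464],[0,0,0,-0.104,0.039,0,0.464],[0,0,0,-0.133,0.05,0,0.464],[0,0,0,-0.16,0.061,0,0.464],[0,0,0,-0.18,0.068,0,0.464],[0,0,0,-0.1905,0.072,0,0.464],[0,0,0,-0.1905,0.072,0,0.464]]'
python3 - <<'E'
from h import *
m=camera_model("wrist");globe(113,"w13");go(646.3,-147.4,30.5)
E
```

```text
time: 33.25
ee_pos: [456.0, -219.6, 103.4]
orientation: [0.001, 3.141, -0.001]
contact_force: [-0.0, -0.7, -0.4]
opening: 47.4
grasp_force: 11.2
time: 34.5
ee_pos: [646.6, -146.9, 101.4]
orientation: [0.001, -3.14, -0.001]
contact_force: [0.7, -0.0, -1.3]
opening: 47.6
grasp_force: 11.2
uv 323.2 254.9 r 46.8 area/circ 0.94 pos [ 646.9 -146.7  113. ]
uv 550.0 0.5 r 22.0 area/circ 0.21 pos [528.7 -51.6 113. ]
t34.55 [ 646.2 -147.4  101.7] shift [-0.0002, -0.0, 0.0712] turn [ 0.  -0.1 -0. ]
```

Aligned to within 0.5 mm, so I'll descend to about 1.5 mm above the seat.

```bash
python3 -m inch '[[0,0,0,0,0,0.008,0.464],[0,0,0,0,0,0.022,0.464],[0,0,0,0,0,0.036,0.464],[0,0,0,0,0,0.048,0.464],[0,0,0,0,0,0.057,0.464],[0,0,0,0,0,0.063,0.464],[0,0,0,0,0,0.067,0.464],[0,0,0,0,0,0.069,0.464],[0,0,0,0,0,0.07,0.464],[0,0,0,0,0,0.07,0.464]]'
python3 -c "
from h import *;go(646.3,-147.4,30.5)"
```

```text
time: 35.8
ee_pos: [646.4, -147.6, 32.7]
orientation: [0.001, 3.141, -0.0]
contact_force: [0.3, 1.0, -0.4]
opening: 47.4
grasp_force: 11.2
t35.80 [ 646.4 -147.6   32.7] shift [0.0001, 0.0002, 0.0022] turn [-0.  0. -0.]
```

```bash
python3 -m inch '[[0,0,0,0,0,0.0003,0.464],[0,0,0,0,0,0.0006,0.464],[0,0,0,0,0,0.0009,0.464],[0,0,0,0,0,0.0012,0.464],[0,0,0,0,0,0.0012,0.464],[0,0,0,0,0,0.0015,0.464],[0,0,0,0,0,0.0015,0.464],[0,0,0,0,0,0.0018,0.464],[0,0,0,0,0,0.0018,0.464],[0,0,0,0,0,0.0018,0.464]]'
```

```text
time: 37.05
ee_pos: [646.3, -147.6, 30.6]
orientation: [-0.001, -3.142, 0.0]
contact_force: [-1.3, -0.2, -0.6]
opening: 47.5
grasp_force: 11.2
```

```bash
python3 -m inch '[[0,0,0,0,0,0.0002,0.464],[0,0,0,0,0,0.0002,0.464],[0,0,0,0,0,0.0004,0.464],[0,0,0,0,0,0.0004,0.464],[0,0,0,0,0,0.0006,0.464],[0,0,0,0,0,0.0006,0.464],[0,0,0,0,0,0.0008,0.464],[0,0,0,0,0,0.0008,0.464],[0,0,0,0,0,0.0008,0.464],[0,0,0,0,0,0.0008,0.464]]'
```

```text
time: 38.3
ee_pos: [646.5, -147.6, 30.3]
orientation: [0.001, 3.141, -0.0]
contact_force: [-1.0, 1.3, 4.0]
opening: 47.3
grasp_force: 11.2
```

Contact at 4 N, so I'll release.

```bash
python3 -m inch '[[0,0,0,0,0,0,0.46],[0,0,0,0,0,0,0.456],[0,0,0,0,0,0,0.452],[0,0,0,0,0,0,0.44],[0,0,0,0,0,0,0.35],[0,0,0,0,0,0,0.15],[0,0,0,0,0,-0.01,0],[0,0,0,0,0,-0.04,0],[0,0,0,0,0,-0.08,0],[0,0,0,0,0,-0.12,0]]'
python3 - <<'E'
from h import *
globe(41,"w14");go(487.8,-15.2,155)
E
```

```text
time: 39.55
ee_pos: [646.2, -147.6, 151.9]
orientation: [0.001, 3.141, -0.0]
contact_force: [-0.1, -0.1, -0.4]
opening: 87.9
grasp_force: 0.0
uv 323.0 190.7 r 27.1 area/circ 0.96 pos [ 646.8 -147.3   41. ]
uv 510.5 1.5 r 33.5 area/circ 0.36 pos [497.1  -4.6  41. ]
t39.60 [ 648.2 -148.1  159.4] shift [0.1605, 0.1329, 0.0024] turn [-0.2  0.6 -0. ]
```

```bash
python3 -m inch '[[0,0,0,0.012,0.01,-0.01,0],[0,0,0,0.04,0.034,-0.015,0],[0,0,0,0.075,0.063,-0.015,0],[0,0,0,0.11,0.092,-0.015,0],[0,0,0,0.138,0.116,-0.015,0],[0,0,0,0.153,0.128,-0.015,0],[0,0,0,0.1585,0.1325,-0.015,0],[0,0,0,0.1585,0.1325,-0.015,0],[0,0,0,0.1585,0.1325,-0.015,0],[0,0,0,0.1585,0.1325,-0.015,0]]'
python3 - <<'E'
from h import *
globe(49,"w15");go(487.8,-15.2,31)
E
```

```text
time: 40.85
ee_pos: [488.2, -15.4, 164.6]
orientation: [-0.002, -3.141, 0.0]
contact_force: [0.0, 0.1, 0.2]
opening: 88.0
grasp_force: 0.0
uv 208.5 344.5 r 14.9 area/circ 0.37 pos [ 659.4 -136.4   49. ]
uv 575.5 195.5 r 22.7 area/circ 0.60 pos [494.8 215.6  49. ]
uv 323.8 189.3 r 33.7 area/circ 0.92 pos [488.7 -14.4  49. ]
t40.90 [488.1 -15.4 164.6] shift [0.0003, 0.0002, 0.1336] turn [-0.  -0.  -0.1]
```

```bash
python3 -m inch '[[0,0,0,0,0.0008,0.03,0],[0,0,0,0,0.0008,0.065,0],[0,0,0,0,0.0008,0.095,0],[0,0,0,0,0.0008,0.115,0],[0,0,0,0,0.0008,0.126,0],[0,0,0,0,0.0008,0.131,0.05],[0,0,0,0,0.0008,0.1335,0.15],[0,0,0,0,0.0008,0.1335,0.27],[0,0,0,0,0.0008,0.1335,0.27],[0,0,0,0,0.0008,0.1335,0.27]]'
python3 - <<'E'
from h import *
globe(49,"w16");go(488,-14.6,31)
E
```

```text
time: 42.15
ee_pos: [488.1, -14.2, 31.8]
orientation: [0.001, 3.141, -0.0]
contact_force: [-0.4, -0.6, -0.7]
opening: 64.1
grasp_force: 0.0
uv 321.7 261.6 r 60.4 area/circ 0.77 pos [489.2 -14.8  49. ]
t42.20 [488.  -14.2  31.7] shift [0.0, -0.0004, 0.0007] turn [-0.  0. -0.]
```

```bash
python3 -m inch '[[0,0,0,-0.0003,-0.0005,0.0003,0.28],[0,0,0,-0.0003,-0.0005,0.0003,0.295],[0,0,0,-0.0003,-0.0005,0.0003,0.305],[0,0,0,-0.0003,-0.0005,0.0003,0.31],[0,0,0,-0.0003,-0.0005,0.0003,0.314],[0,0,0,-0.0003,-0.0005,0.0003,0.318],[0,0,0,-0.0003,-0.0005,0.0003,0.321],[0,0,0,-0.0003,-0.0005,0.0003,0.324],[0,0,0,-0.0003,-0.0005,0.0003,0.327],[0,0,0,-0.0003,-0.0005,0.0003,0.327]]'
```

```text
time: 43.45
ee_pos: [488.2, -14.7, 31.0]
orientation: [0.001, 3.142, -0.0]
contact_force: [0.4, -0.7, 0.1]
opening: 59.4
grasp_force: 12.0
```

```bash
python3 -m inch '[[0,0,0,0,0,-0.002,0.327],[0,0,0,0,0,-0.006,0.327],[0,0,0,0,0,-0.014,0.327],[0,0,0,0,0,-0.026,0.327],[0,0,0,0,0,-0.04,0.327],[0,0,0,0,0,-0.054,0.327],[0,0,0,0,0,-0.066,0.327],[0,0,0,0,0,-0.075,0.327],[0,0,0,0,0,-0.08,0.327],[0,0,0,0,0,-0.08,0.327]]'
python3 -m inch '[[0,0,0,0.001,-0.008,0,0.327],[0,0,0,0.004,-0.025,0,0.327],[0,0,0,0.008,-0.05,0,0.327],[0,0,0,0.0125,-0.08,0,0.327],[0,0,0,0.0175,-0.112,0,0.327],[0,0,0,0.022,-0.142,0,0.327],[0,0,0,0.027,-0.17,0,0.327],[0,0,0,0.03,-0.192,0,0.327],[0,0,0,0.0325,-0.205,0,0.327],[0,0,0,0.0325,-0.205,0,0.327]]'
python3 - <<'E'
from h import *
m=camera_model("wrist");globe(128,"w17");go(455.7,-219.5,28)
E
```

```text
time: 44.7
ee_pos: [488.3, -14.7, 111.2]
orientation: [0.001, 3.141, -0.0]
contact_force: [-0.3, 0.0, -1.2]
opening: 59.4
grasp_force: 12.0
time: 45.95
ee_pos: [455.0, -220.6, 110.8]
orientation: [-0.004, -3.141, -0.0]
contact_force: [0.9, 0.1, -1.1]
opening: 59.7
grasp_force: 12.0
uv 323.0 261.7 r 60.8 area/circ 0.78 pos [ 456.2 -220.5  128. ]
t46.00 [ 455.3 -219.8  110.9] shift [-0.0004, 0.0003, 0.0829] turn [ 0.  -0.  -0.1]
```

```bash
python3 -m inch '[[0,0,0,0,0,0.008,0.327],[0,0,0,0,0,0.024,0.327],[0,0,0,0,0,0.042,0.327],[0,0,0,0,0,0.057,0.327],[0,0,0,0,0,0.067,0.327],[0,0,0,0,0,0.073,0.327],[0,0,0,0,0,0.077,0.327],[0,0,0,0,0,0.0795,0.327],[0,0,0,0,0,0.0805,0.327],[0,0,0,0,0,0.0805,0.327]]'
python3 - <<'E'
from h import *
go(455.7,-219.5,28)
E
```

```text
time: 47.25
ee_pos: [455.7, -219.8, 30.8]
orientation: [0.001, 3.141, -0.0]
contact_force: [0.9, -0.5, -1.9]
opening: 59.2
grasp_force: 12.0
t47.25 [ 455.7 -219.8   30.8] shift [-0.0, 0.0003, 0.0028] turn [-0.  0. -0.]
```

```bash
python3 -m inch '[[0,0,0,0,0.0002,0.0004,0.327],[0,0,0,0,0.0002,0.0008,0.327],[0,0,0,0,0.0002,0.0012,0.327],[0,0,0,0,0.0002,0.0015,0.327],[0,0,0,0,0.0002,0.0018,0.327],[0,0,0,0,0.0002,0.002,0.327],[0,0,0,0,0.0002,0.0022,0.327],[0,0,0,0,0.0002,0.0024,0.327],[0,0,0,0,0.0002,0.0024,0.327],[0,0,0,0,0.0002,0.0024,0.327]]'
```

```text
time: 48.5
ee_pos: [455.7, -219.5, 28.3]
orientation: [0.001, 3.141, -0.0]
contact_force: [-0.3, 0.1, -0.7]
opening: 59.5
grasp_force: 12.0
```

```bash
python3 -m inch '[[0,0,0,0,0,0.0002,0.327],[0,0,0,0,0,0.0002,0.327],[0,0,0,0,0,0.0004,0.327],[0,0,0,0,0,0.0004,0.327],[0,0,0,0,0,0.0006,0.327],[0,0,0,0,0,0.0006,0.327],[0,0,0,0,0,0.0008,0.327],[0,0,0,0,0,0.0008,0.327],[0,0,0,0,0,0.0008,0.327],[0,0,0,0,0,0.0008,0.327]]'
```

```text
time: 49.75
ee_pos: [455.9, -219.6, 27.8]
orientation: [0.001, 3.141, -0.001]
contact_force: [1.3, 0.4, 5.7]
opening: 59.6
grasp_force: 12.0
```

```bash
python3 -m inch '[[0,0,0,0,0,0,0.323],[0,0,0,0,0,0,0.319],[0,0,0,0,0,0,0.315],[0,0,0,0,0,0,0.29],[0,0,0,0,0,0,0.2],[0,0,0,0,0,0,0],[0,0,0,0,0,-0.01,0],[0,0,0,0,0,-0.04,0],[0,0,0,0,0,-0.08,0],[0,0,0,0,0,-0.12,0]]'
python3 -m inch '[[0,0,0,0,0,-0.02,0],[0,0,0,0.02,0.03,-0.05,0],[0,0,0,0.04,0.07,-0.08,0],[0,0,0,0.06,0.11,-0.08,0],[0,0,0,0.08,0.15,-0.08,0],[0,0,0,0.09,0.18,-0.08,0],[0,0,0,0.1,0.2,-0.08,0],[0,0,0,0.1,0.2,-0.08,0],[0,0,0,0.1,0.2,-0.08,0],[0,0,0,0.1,0.2,-0.08,0]]'
python3 - <<'E'
from h import *
print(get_obs()["ee_pos"])
a=get_image("side");b=get_image("scene")
cv2.imwrite("pics/f.png",np.vstack([a[90:390,150:550],b[90:390,120:520]])[:,:,::-1])
E
```

```text
time: 51.0
ee_pos: [455.5, -219.4, 149.3]
orientation: [0.001, 3.141, -0.0]
contact_force: [0.3, -0.9, 0.1]
opening: 87.6
grasp_force: 0.0
time: 52.25
ee_pos: [355.9, -20.1, 227.0]
orientation: [-0.002, -3.141, 0.0]
contact_force: [0.2, 0.5, -0.3]
opening: 87.9
grasp_force: 0.0
[355.9 -20.1 227. ]
```

View pics/f.png

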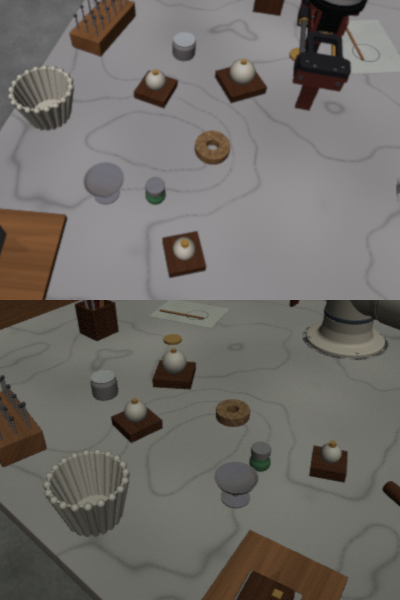

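All three baubles sit on their own blocks with caps up: medium at (155,80), large at (242,70) and small at (184,249) in the upper half. The ring is empty, and the dish, jar and tin stand where they were.

```bash
python3 -c "
from rig import *;print(finish_job())"
```

```text
the job is handed in; nothing more can be done
None
```

All three baubles are seated caps up on their own blocks, with the large one parked in the cork ring on the way, and the job was handed in at about 52 s with the dish, jar and tin not visibly moved.

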